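# Flip the curing trays' status flags

## Task

On the curing trays, the tick means cured and the ring means still wet. The door handle has cured and the fuel flap has just been primed again, so push the door handle's flag right over until it lies flat showing the tick, and push the fuel flap's flag right over the other way until it lies flat showing the ring. Leave the tow-eye cover's flag as it is, keep off the primed parts, and do not disturb the other things on the bench.

Things in the scene. Friction and masses are not known exactly. Their poses are not given: they have to be found in the camera images.
- flag_handle (a joint): Flag to be flipped to the tick. Flip flag of the door handle's tray: 0 = flat to the left (+y side of the pin) showing the ring, 1.57 = straight up, 3.14 = flat to the right (-y) showing the tick; 0 and 3.14 are fixed stops. The stiff hinge (0.035 N m, flag about 60 g) stays at any angle it is left.
- flag_fuel (a joint): Flag to be flipped to the ring. Flip flag of the fuel flap's tray: 0 = flat to the left (+y side of the pin) showing the ring, 1.57 = straight up, 3.14 = flat to the right (-y) showing the tick; 0 and 3.14 are fixed stops. The stiff hinge (0.035 N m, flag about 60 g) stays at any angle it is left.
- flag_tow (a joint): Flag to be left alone; it shows the ring. Flip flag of the tow-eye cover's tray: 0 = flat to the left (+y side of the pin) showing the ring, 1.57 = straight up, 3.14 = flat to the right (-y) showing the tick; 0 and 3.14 are fixed stops. The stiff hinge (0.035 N m, flag about 60 g) stays at any angle it is left.
- pin_handle (a point): Middle of the hinge pin of the flag on the door handle's tray, 60 mm above the bench; x along the pin towards the pan, away from the robot; z up. Two fixed cheeks, 68 mm clear between them, carry the pin; they are 48 mm wide across the pin up to 54 mm above the bench, then 20 mm wide up to 70 mm.
- pin_fuel (a point): Middle of the hinge pin of the flag on the fuel flap's tray, 60 mm above the bench; x along the pin towards the pan, away from the robot; z up. Cheeks as at pin_handle. All three trays and flags are alike.
- pin_tow (a point): Middle of the hinge pin of the flag on the tow-eye cover's tray, 60 mm above the bench; x along the pin towards the pan, away from the robot; z up. Cheeks as at pin_handle.
- edge_handle (a point): Middle of the free edge of the door handle's flag: an aluminium plate 60 mm wide along the pin, 4 mm thick, reaching 72 mm out from the pin, a black ring on one face and a black tick on the other. Lying flat, its upper face is 62 mm above the bench, with free air below.
- edge_fuel (a point): Middle of the free edge of the fuel flap's flag, 72 mm from its pin.
- edge_tow (a point): Middle of the free edge of the tow-eye cover's flag, which must be left alone, 72 mm from its pin.
- tail_handle (a point): End of the thumb tail of the door handle's flag: a 38 mm wide, 4 mm thick tongue in line with the plate but on the other side of the pin, reaching 34 mm from it. Pressing the tail down raises the plate. Below it is free air down to the tray's foot, 4 mm above the bench.
- tail_fuel (a point): End of the thumb tail of the fuel flap's flag, 34 mm from its pin on the side opposite the plate.
- tray_handle: Fixed steel curing tray of the door handle; origin on the bench under the middle of its flag's pin, x towards its pan. The pan is 210 x 136 mm with a 26 mm high rim, and begins 45 mm from the origin along x. The other two trays are alike.
- door_handle: Freshly primed grey car door handle, a bridge-shaped strap 182 x 34 mm, 38 mm high, lying lengthwise in its tray's pan on brown paper; origin at the centre of its underside.
- fuel_flap: Freshly primed grey round fuel flap, 116 mm across and 16 mm high, with a black hinge stub on its far side, lying in its tray's pan; origin at the centre of the disc's underside.
- tow_cover: Freshly primed grey tow-eye cover, a rounded rectangle 74 x 60 mm, 16 mm high, the smallest part, lying in its tray's pan; origin at the centre of its underside.
- tape_roll: Bystander: roll of masking tape lying flat, 100 mm across, 25 mm high; origin at the centre of its underside.
- sanding_block: Bystander: black sanding block 115 x 62 x 34 mm; origin at the centre of its underside.
- touchup_jar_a: Bystander: small jar 32 mm across, 48 mm high, standing between two trays; origin at the centre of its underside.
- touchup_jar_b: Bystander: a second jar like it, standing between the other two trays; origin at the centre of its underside.
- mixing_cup: Bystander: white mixing cup 76 mm across, 85 mm high; origin at the centre of its underside.
- spreader: Bystander: yellow filler spreader 110 x 90 mm, up to 8 mm high; origin at the centre of its underside.
- hardener: Bystander: bottle 48 mm across, 100 mm high; origin at the centre of its underside.

How it is judged (in metres and radians):
At the end, for the whole second after the job is handed in: The door handle's flag lies within 0.15 rad of flat showing the tick, the fuel flap's within 0.15 rad of flat showing the ring, the tow-eye cover's flag is where it was (edge within 12 mm), the primed parts have not been touched or shifted (6 mm), the bystanders are within 20 mm of where they stood (value of joint flag_handle above 2.9916 rad and value of joint each of flag_fuel, flag_tow below 0.15 rad and distance of edge_tow from where it was at the start of the episode below 0.012 m and distance of each of door_handle, fuel_flap, tow_cover from where it was at the start of the episode below 0.006 m and distance of each of tape_roll, sanding_block, touchup_jar_a, touchup_jar_b, mixing_cup, spreader, hardener from where it was at the start of the episode below 0.02 m).
It fails at once if a primed part is touched (over 0.3 N) or shifted more than 6 mm ((contact force between any of the fingers, the arm and door_handle above 0.3 N or distance of door_handle from where it was at the start of the episode above 0.006 m) or (contact force between any of the fingers, the arm and fuel_flap above 0.3 N or distance of fuel_flap from where it was at the start of the episode above 0.006 m) or (contact force between any of the fingers, the arm and tow_cover above 0.3 N or distance of tow_cover from where it was at the start of the episode above 0.006 m)).
It fails at once if the tow-eye cover's flag is moved (its edge more than 12 mm) (distance of edge_tow from where it was at the start of the episode above 0.012 m).
It fails at once if a bystander is shifted or lifted more than 20 mm (distance of any of tape_roll, sanding_block, touchup_jar_a, touchup_jar_b, mixing_cup, spreader, hardener from where it was at the start of the episode above 0.02 m).
It also fails if it takes over 56 s, if anything falls off the work surface, if the arm or the gripper's body presses on something with over 40 N, if the wrist force passes 120 N, or if a joint passes its speed limit or range.

## Robot

A 7-joint arm with a two-finger parallel gripper is mounted at the origin on the work surface. World frame = base frame: x ahead of the robot, y to its left, z up, the work surface at z = 0. Lengths are in m, angles in degrees, forces in N, time in s.
With the tool pointing down it reaches from about 0.4 to 0.85 m from the base axis. Payload 4.5 kg.
Tool frame: the origin (TCP) lies on the centre line of the jaws, within the pads' length; the fingertips stand ctrl.tips_ahead ahead of it and the grasp point (between the pads) is the TCP (ctrl.tips_ahead is the distance from the TCP to the fingertips, in m); z points along the fingers, y is the line along which they close (so a half turn about z gives the same grasp; the last joint's range is limited). The gripper opens to 88 mm and grips with 3 to 60 N. Pads are 18 mm wide; open, the fingers measure 123 mm over their backs; the gripper's body (75 mm by 187 mm) begins 45 mm behind the grasp point.
Start: joints at [-74.954, 39.483, -11.15, 89.685, 9.013, 51.709, -12.324], TCP at [0.142, 0.609, 0.258] pointing down, gripper open.
Joint ranges: [-172.22, 172.22], [-26.19, 119.32], [-84.43, 86.54], [7.71, 146.69], [-57.33, 237.33], [2.42, 119.75], [-152.13, 152.13]. Speed limits (degrees/s): [147.25, 147.25, 180, 180, 180, 180, 180].

## Interface

Orientations are given as [roll, pitch, yaw] about the fixed x, y, z axes, in that order (R = Rz(yaw) Ry(pitch) Rx(roll)).
In Python, from workcell import readout, optics, order, ctrl gives the robot as it stands. The module is installed in compiled form; this text tells all that it offers.
- The arm moves only by the tool drive_tool, never from a script. Its argument "steps" is a list of rows, each an object of numbers: "tx", "ty", "tz": the shift along the tool's x, y, z as a fraction of full scale; "wx", "wy", "wz": the turn, a rotation vector about the tool's x, y, z as a fraction of full scale; "grip": the closure, from -1 (fully open) to 1 (shut), so that 0 is half open. A call has 1 to 20 rows; each row shifts and turns the commanded pose from where the row before left it, along the tool's axes as they then stand; what a row does not reach is not made up. Full scale, the value 1, is 0.25 m for a shift and 0.12 rad for a turn. A row lasts 1/12 s, in which the tool goes at most 41.7 mm and 7.16 degrees, less where a joint would pass 70% of its speed; a pose out of reach is approached as far as the arm can. A call with a number of a shift or a turn outside -1 to 1 is refused whole. A call with a gripper value outside its range is refused whole. The fingers move at their own pace and stop on an object; the grip force is fixed at half the most. Time passes only in rows, so rows that do not move let the fingers close. It gives the time, the measured TCP pose, the force, the opening and the grip force at its end, in the units of the state.
- readout.read_state(): the state, without advancing time (a new reading comes with each control period).
- optics.capture(name): name is "scene" or "top" or "wrist"; returns a dict with "color" (400x640x3 uint8, red, green, blue), "K" (3x3 intrinsics, pixels), "R" (3x3) and "t" (3): a world point X has camera coordinates R X + t. Camera axes: x right, y down, z forward; pixel columns grow to the right and rows downward; lengths in m; the calibration is good to about 2 mm. A picture is of the moment at which its call begins. There is no depth.
- order.hand_in(): hands the job in; it is judged then, once.
The state is a dict: "time_s": time; "q": joint angles; "qvel": joint speeds; "joint_efforts": joint torques, N m; "eef_pos": TCP position; "orientation": TCP orientation; "ft_force": force on the tool from outside, world axes, zero at the start; "ft_torque": the same for the moment, N m; "opening": finger opening in m; "grip_force": force on a finger pad.
Only numpy, scipy, OpenCV 4.12 (cv2) and the standard library are available. Lean on these libraries where they do the work, as an engineer would, in place of code of your own. Each camera call takes 0.05 s, during which the arm holds its last target. There are 200 camera calls.

## Working session

There is one attempt and no reset: what is moved stays moved. The work goes in short steps, Python scripts to look and compute and a tool call to move; the robot and the scene stay as the last step left them, time stands still between calls to the robot, and variables do not carry over. Pictures are saved under pics/ and viewed, at most 10 in all, crops included, and the job is handed in when it is done.

Besides the shell and the picture viewer there is one more tool, called after "Request:" as name([rows], argument=value, ...), one row to a line, values as JSON. drive_tool: Moves the arm, as the interface text tells. Its arguments: {"type":"object","properties":{"steps":{"type":"array"}},"required":["steps"]}

```bash
mkdir -p pics; python3 - <<'E'
from workcell import readout, optics, ctrl
import cv2,numpy as np,pickle
s=readout.read_state();print(s['eef_pos'],s['orientation'],s['opening'],ctrl.tips_ahead,s['time_s'])
d={}
for n in("scene","top"):
    c=optics.capture(n);d[n]=c;cv2.imwrite(f'pics/{n}0.png',c['color'][:,:,::-1]);print(n,c['K'].tolist(),c['R'].round(3).tolist(),c['t'].round(3).tolist())
pickle.dump(d,open('cams.pkl','wb'))
E
```

```text
[0.1416705  0.60810298 0.25688315] [-1.79891841e+02  8.37662166e-03  1.66894367e+02] 0.08794681121232732 0.019 0.0
scene [[420.52008148295994, 0.0, 317.70276538875424], [0.0, 420.52008148295994, 197.71133456962218], [0.0, 0.0, 1.0]] [[-0.257, 0.966, -0.007], [0.54, 0.138, -0.83], [-0.801, -0.218, -0.558]] [0.097, -0.224, 1.614]
top [[420.18738086955796, 0.0, 322.14397118348006], [0.0, 420.18738086955796, 199.8337661957953], [0.0, 0.0, 1.0]] [[0.017, -1.0, 0.01], [-0.996, -0.017, -0.085], [0.085, -0.008, -0.996]] [0.007, 0.488, 1.405]
```

View pics/top0.png

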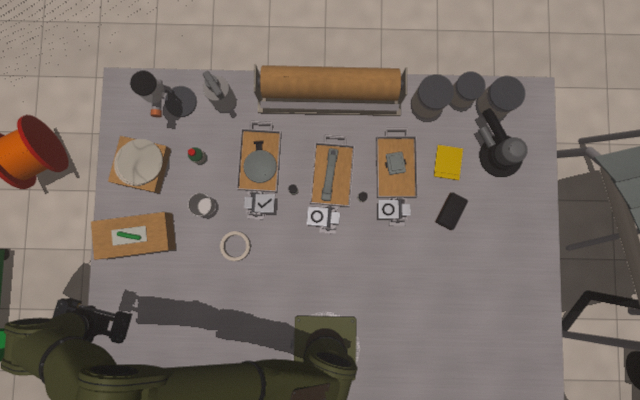

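View pics/scene0.png

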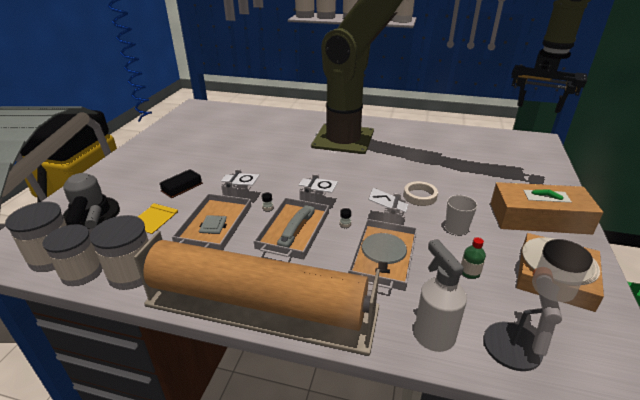

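The top view shows the fuel tray at about (262,203) with the tick up, the handle tray at (322,216) with the ring up, and the tow tray at (392,209) with the ring up. Next I'll zoom in to measure.

```bash
python3 - <<'E'
import pickle,cv2
c=pickle.load(open('cams.pkl','rb'))['top']['color'][175:245,230:430,::-1]
cv2.imwrite('pics/topz.png',cv2.resize(c,None,fx=4,fy=4,interpolation=cv2.INTER_CUBIC))
E
```

```text
(no output)
```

View pics/topz.png

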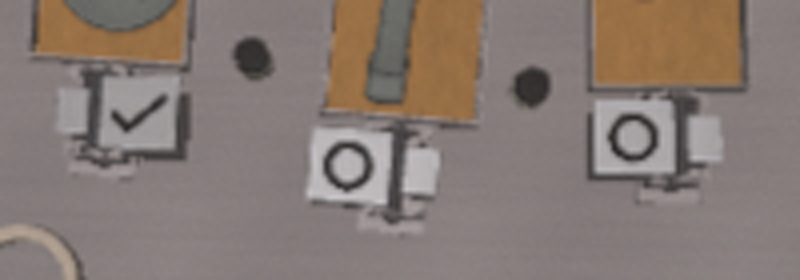

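The zoomed view gives these points: fuel free edge mid (182,111) and tail end (59,110); handle free edge (310,162) and tail end (437,172); tow free edge on the left. Next I'll turn these into world positions and compare them with the given lengths.

```bash
cat > h.py <<'E'
import numpy as np,pickle,cv2
def ray(c,u,v,z):
    d=c['R'].T@np.linalg.inv(c['K'])@[u,v,1]; o=-c['R'].T@c['t']; return o+d*(z-o[2])/d[2]
def proj(c,X):
    p=c['K']@(c['R']@np.array(X)+c['t']); return p[:2]/p[2]
E
python3 - <<'E'
from h import *
d=pickle.load(open('cams.pkl','rb'));c=d['top']
f=lambda u,v,z=.062: ray(c,230+u/4,175+v/4,z)
for n,e,t,cs in(('fuel',(182,111),(59,110),[(97,78),(180,74),(183,148),(104,153)]),('handle',(310,162),(437,172),[(313,127),(393,129),(388,206),(308,198)]),('tow',(594,140),(721,137),[(594,100),(673,98),(675,176),(594,180)])):
    E,T=f(*e),f(*t);L=E-T;P=T+L*34/106
    q=[f(*k) for k in cs]
    w=[np.linalg.norm(q[i]-q[(i+1)%4]).round(4) for i in range(4)]
    print(n,'edge',E.round(4),'tail',T.round(4),'len',np.linalg.norm(L).round(4),'pin',P.round(4),'dir',np.degrees(np.arctan2(L[1],L[0])).round(1),'plate mid',np.mean(q,0).round(4),w,'scene px',proj(d['scene'],P).round())
for n,u,v in(('jarL',252,57),('jarR',531,87)): print(n,f(u,v,.048).round(3))
E
```

```text
fuel edge [0.472  0.1685 0.062 ] tail [0.4711 0.2694 0.062 ] len 0.101 pin [0.4714 0.2371 0.062 ] dir -89.5 plate mid [0.4696 0.2021 0.062 ] [np.float64(0.0683), np.float64(0.0611), np.float64(0.0648), np.float64(0.0621)] scene px [393. 202.]
handle edge [0.4318 0.0625 0.062 ] tail [ 0.4254 -0.0419  0.062 ] len 0.1046 pin [ 0.4275 -0.0084  0.062 ] dir 86.5 plate mid [0.43   0.0292 0.062 ] [np.float64(0.0658), np.float64(0.0634), np.float64(0.0659), np.float64(0.0584)] scene px [311. 182.]
tow edge [ 0.454  -0.1708  0.062 ] tail [ 0.4582 -0.2755  0.062 ] len 0.1048 pin [ 0.4569 -0.2419  0.062 ] dir 92.3 plate mid [ 0.4558 -0.2038  0.062 ] [np.float64(0.0653), np.float64(0.0643), np.float64(0.0668), np.float64(0.0659)] scene px [233. 177.]
jarL [0.519 0.113 0.048]
jarR [ 0.498 -0.12   0.048]
```

Lengths come out at 101–105 mm against 106 mm, and plates at about 61–66 × 65–70 mm, so they fit. First I'll close the fingers and turn the tool so its x lies across the pins (yaw 90), which should make tool x = +y, tool y = +x and tool z = down.

Request:
drive_tool([
  {"wz": 0.9,"grip": 1},
  {"wz": 0.9,"grip": 1},
  {"wz": 0.9,"grip": 1},
  {"wz": 0.9,"grip": 1},
  {"wz": 0.9,"grip": 1},
  {"wz": 0.9,"grip": 1},
  {"wz": 0.9,"grip": 1},
  {"wz": 0.9,"grip": 1},
  {"wz": 0.9,"grip": 1},
  {"wz": 0.9,"grip": 1},
  {"wz": 0.9,"grip": 1},
  {"wz": 0.9,"grip": 1},
  {"wz": 0.38,"grip": 1},
  {"grip": 1},
  {"grip": 1},
])

```text
schema error: expected keys tx, ty, tz, wx, wy, wz, grip
```

Request:
drive_tool([
  {"tx": 0,"ty": 0,"tz": 0,"wx": 0,"wy": 0,"wz": 0.9,"grip": 1},
  {"tx": 0,"ty": 0,"tz": 0,"wx": 0,"wy": 0,"wz": 0.9,"grip": 1},
  {"tx": 0,"ty": 0,"tz": 0,"wx": 0,"wy": 0,"wz": 0.9,"grip": 1},
  {"tx": 0,"ty": 0,"tz": 0,"wx": 0,"wy": 0,"wz": 0.9,"grip": 1},
  {"tx": 0,"ty": 0,"tz": 0,"wx": 0,"wy": 0,"wz": 0.9,"grip": 1},
  {"tx": 0,"ty": 0,"tz": 0,"wx": 0,"wy": 0,"wz": 0.9,"grip": 1},
  {"tx": 0,"ty": 0,"tz": 0,"wx": 0,"wy": 0,"wz": 0.9,"grip": 1},
  {"tx": 0,"ty": 0,"tz": 0,"wx": 0,"wy": 0,"wz": 0.9,"grip": 1},
  {"tx": 0,"ty": 0,"tz": 0,"wx": 0,"wy": 0,"wz": 0.9,"grip": 1},
  {"tx": 0,"ty": 0,"tz": 0,"wx": 0,"wy": 0,"wz": 0.9,"grip": 1},
  {"tx": 0,"ty": 0,"tz": 0,"wx": 0,"wy": 0,"wz": 0.9,"grip": 1},
  {"tx": 0,"ty": 0,"tz": 0,"wx": 0,"wy": 0,"wz": 0.9,"grip": 1},
  {"tx": 0,"ty": 0,"tz": 0,"wx": 0,"wy": 0,"wz": 0.38,"grip": 1},
  {"tx": 0,"ty": 0,"tz": 0,"wx": 0,"wy": 0,"wz": 0,"grip": 1},
  {"tx": 0,"ty": 0,"tz": 0,"wx": 0,"wy": 0,"wz": 0,"grip": 1},
])

```text
time_s: 1.35
eef_pos: [0.1415, 0.6085, 0.2574]
orientation: [-180.0, 0.0, 90.1]
ft_force: [0.1, -0.9, -0.2]
opening: 0.0002
grip_force: 0.0
```

Request:
drive_tool([
  {"tx": -0.092,"ty": 0.088,"tz": 0,"wx": 0,"wy": 0,"wz": 0,"grip": 1},
  {"tx": -0.092,"ty": 0.088,"tz": 0,"wx": 0,"wy": 0,"wz": 0,"grip": 1},
  {"tx": -0.092,"ty": 0.088,"tz": 0,"wx": 0,"wy": 0,"wz": 0,"grip": 1},
  {"tx": -0.092,"ty": 0.088,"tz": 0,"wx": 0,"wy": 0,"wz": 0,"grip": 1},
  {"tx": -0.092,"ty": 0.088,"tz": 0,"wx": 0,"wy": 0,"wz": 0,"grip": 1},
  {"tx": -0.092,"ty": 0.088,"tz": 0,"wx": 0,"wy": 0,"wz": 0,"grip": 1},
  {"tx": -0.092,"ty": 0.088,"tz": 0,"wx": 0,"wy": 0,"wz": 0,"grip": 1},
  {"tx": -0.092,"ty": 0.088,"tz": 0,"wx": 0,"wy": 0,"wz": 0,"grip": 1},
  {"tx": -0.092,"ty": 0.088,"tz": 0,"wx": 0,"wy": 0,"wz": 0,"grip": 1},
  {"tx": -0.092,"ty": 0.088,"tz": 0,"wx": 0,"wy": 0,"wz": 0,"grip": 1},
  {"tx": -0.092,"ty": 0.088,"tz": 0,"wx": 0,"wy": 0,"wz": 0,"grip": 1},
  {"tx": -0.092,"ty": 0.088,"tz": 0,"wx": 0,"wy": 0,"wz": 0,"grip": 1},
  {"tx": -0.092,"ty": 0.088,"tz": 0,"wx": 0,"wy": 0,"wz": 0,"grip": 1},
  {"tx": -0.092,"ty": 0.088,"tz": 0,"wx": 0,"wy": 0,"wz": 0,"grip": 1},
  {"tx": -0.092,"ty": 0.088,"tz": 0,"wx": 0,"wy": 0,"wz": 0,"grip": 1},
  {"tx": 0,"ty": 0,"tz": 0,"wx": 0,"wy": 0,"wz": 0,"grip": 1},
  {"tx": 0,"ty": 0,"tz": 0,"wx": 0,"wy": 0,"wz": 0,"grip": 1},
])

```text
time_s: 2.77
eef_pos: [0.4733, 0.2618, 0.2577]
orientation: [180.0, 0.0, 89.8]
ft_force: [-0.3, 0.4, 0.2]
opening: 0.0002
grip_force: 0.0
```

```bash
python3 - <<'E'
from h import *
from workcell import optics
c=optics.capture('wrist');cv2.imwrite('pics/w1.png',c['color'][:,:,::-1])
print('pin/tail/edge px',[proj(c,p).round() for p in([.4714,.2371,.062],[.471,.271,.062],[.472,.165,.062])])
pickle.dump(c,open('w1.pkl','wb'))
E
```

```text
pin/tail/edge px [array([320., 198.]), array([319., 168.]), array([321., 256.])]
```

View pics/w1.png

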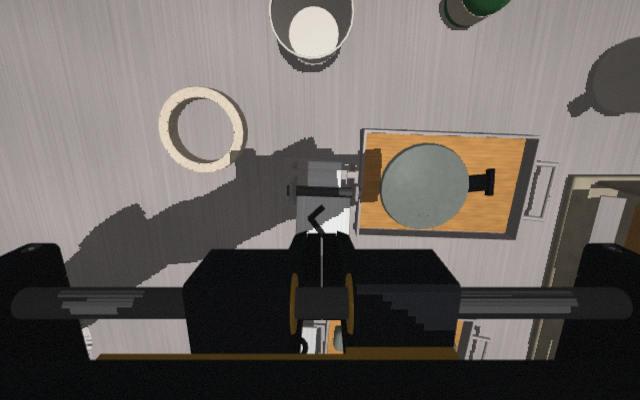

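The wrist view shows the fuel flag's pin bar near row 190 and the tail end near row 161. I predicted 198 and 168, so there's a possible ~8 mm offset in y. A brightened crop should show it.

```bash
python3 - <<'E'
from h import *
c=pickle.load(open('w1.pkl','rb'));i=c['color'][145:245,270:380,::-1].astype(float)
cv2.imwrite('pics/w1z.png',cv2.resize(np.clip(255*(i/255)**.5,0,255).astype('uint8'),None,fx=6,fy=6,interpolation=cv2.INTER_CUBIC))
E
```

```text
(no output)
```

View pics/w1z.png

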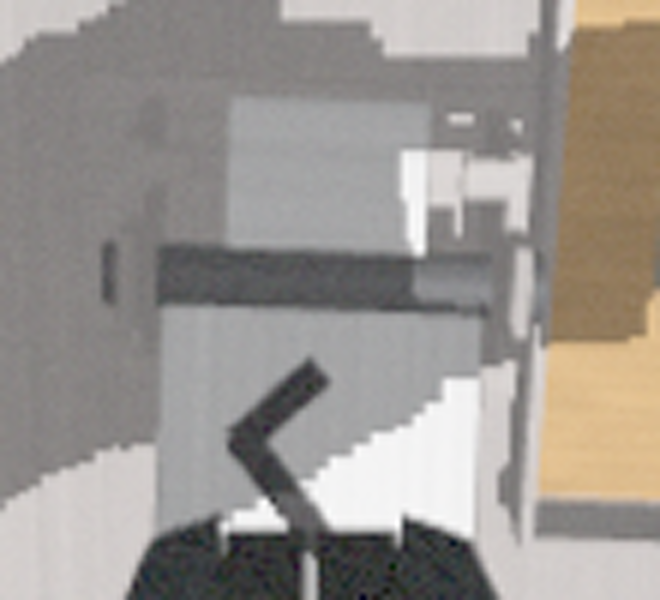

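```bash
python3 - <<'E'
from h import *
c=pickle.load(open('w1.pkl','rb'))
print(ray(c,324,191.3,.064),ray(c,324.5,161.7,.062),-c['R'].T@c['t'])
E
```

```text
[0.47605773 0.24553278 0.064     ] [0.47665454 0.27822777 0.062     ] [0.47313311 0.33339337 0.38458091]
```

The wrist view puts the pin at y≈0.2455 and the top view at about 0.238–0.240, so I'll use 0.243 and press the tail at y≈0.269.

Request:
drive_tool([
  {"tx": 0.028,"ty": 0,"tz": 0.1,"wx": 0,"wy": 0,"wz": 0,"grip": 1},
  {"tx": 0,"ty": 0,"tz": 0.1,"wx": 0,"wy": 0,"wz": 0,"grip": 1},
  {"tx": 0,"ty": 0,"tz": 0.1,"wx": 0,"wy": 0,"wz": 0,"grip": 1},
  {"tx": 0,"ty": 0,"tz": 0.1,"wx": 0,"wy": 0,"wz": 0,"grip": 1},
  {"tx": 0,"ty": 0,"tz": 0.1,"wx": 0,"wy": 0,"wz": 0,"grip": 1},
  {"tx": 0,"ty": 0,"tz": 0.05,"wx": 0,"wy": 0,"wz": 0,"grip": 1},
  {"tx": 0,"ty": 0,"tz": 0.05,"wx": 0,"wy": 0,"wz": 0,"grip": 1},
  {"tx": 0,"ty": 0,"tz": 0.04,"wx": 0,"wy": 0,"wz": 0,"grip": 1},
  {"tx": 0,"ty": 0,"tz": 0.04,"wx": 0,"wy": 0,"wz": 0,"grip": 1},
  {"tx": 0,"ty": 0,"tz": 0.03,"wx": 0,"wy": 0,"wz": 0,"grip": 1},
  {"tx": 0,"ty": 0,"tz": 0.03,"wx": 0,"wy": 0,"wz": 0,"grip": 1},
  {"tx": 0,"ty": 0,"tz": 0.03,"wx": 0,"wy": 0,"wz": 0,"grip": 1},
  {"tx": 0,"ty": 0,"tz": 0.03,"wx": 0,"wy": 0,"wz": 0,"grip": 1},
  {"tx": 0,"ty": 0,"tz": 0.03,"wx": 0,"wy": 0,"wz": 0,"grip": 1},
  {"tx": 0,"ty": 0,"tz": 0.03,"wx": 0,"wy": 0,"wz": 0,"grip": 1},
  {"tx": 0,"ty": 0,"tz": 0,"wx": 0,"wy": 0,"wz": 0,"grip": 1},
])

```text
time_s: 4.15
eef_pos: [0.4716, 0.271, 0.0413]
orientation: [-179.9, 0.0, 90.0]
ft_force: [-0.2, 1.6, -1.3]
opening: 0.0002
grip_force: 0.7
```

Request:
drive_tool([
  {"tx": 0,"ty": 0,"tz": -0.05,"wx": 0,"wy": 0,"wz": 0,"grip": 1},
  {"tx": 0,"ty": 0,"tz": -0.1,"wx": 0,"wy": 0,"wz": 0,"grip": 1},
  {"tx": 0,"ty": 0,"tz": -0.15,"wx": 0,"wy": 0,"wz": 0,"grip": 1},
  {"tx": 0,"ty": 0,"tz": -0.15,"wx": 0,"wy": 0,"wz": 0,"grip": 1},
  {"tx": 0,"ty": 0,"tz": -0.15,"wx": 0,"wy": 0,"wz": 0,"grip": 1},
  {"tx": -0.05,"ty": 0,"tz": 0,"wx": 0,"wy": 0,"wz": 0,"grip": 1},
  {"tx": -0.12,"ty": 0,"tz": 0,"wx": 0,"wy": 0,"wz": 0,"grip": 1},
  {"tx": -0.12,"ty": 0,"tz": 0,"wx": 0,"wy": 0,"wz": 0,"grip": 1},
  {"tx": -0.12,"ty": 0,"tz": 0,"wx": 0,"wy": 0,"wz": 0,"grip": 1},
  {"tx": -0.03,"ty": 0,"tz": 0,"wx": 0,"wy": 0,"wz": 0,"grip": 1},
  {"tx": 0,"ty": 0,"tz": 0,"wx": 0,"wy": 0,"wz": 0,"grip": 1},
])

```text
time_s: 5.07
eef_pos: [0.4716, 0.1571, 0.1934]
orientation: [-180.0, 0.1, 89.7]
ft_force: [-0.3, 0.1, 0.1]
opening: 0.0001
grip_force: 0.0
```

```bash
python3 - <<'E'
from h import *
from workcell import optics
c=optics.capture('scene');i=c['color'][100:260,260:460,::-1]
cv2.imwrite('pics/s1.png',cv2.resize(i,None,fx=3.5,fy=3.5,interpolation=cv2.INTER_CUBIC))
E
```

```text
(no output)
```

View pics/s1.png

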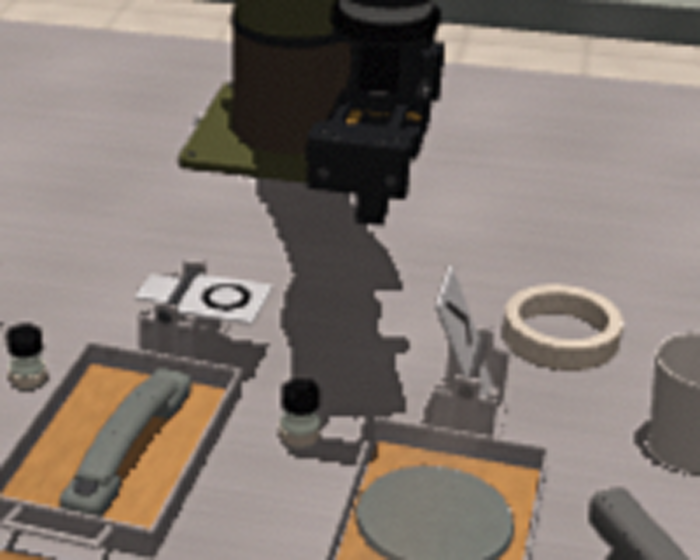

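The fuel flag stands about 65–70° up from its right stop (crop (455,320)). Next I lower the fingers on its −y side, sweep to +y and press it down.

Request:
drive_tool([
  {"tx": 0,"ty": 0,"tz": 0.12,"wx": 0,"wy": 0,"wz": 0,"grip": 1},
  {"tx": 0,"ty": 0,"tz": 0.12,"wx": 0,"wy": 0,"wz": 0,"grip": 1},
  {"tx": 0,"ty": 0,"tz": 0.08,"wx": 0,"wy": 0,"wz": 0,"grip": 1},
  {"tx": 0.06,"ty": 0,"tz": 0,"wx": 0,"wy": 0,"wz": 0,"grip": 1},
  {"tx": 0.06,"ty": 0,"tz": 0,"wx": 0,"wy": 0,"wz": 0,"grip": 1},
  {"tx": 0.05,"ty": 0,"tz": 0,"wx": 0,"wy": 0,"wz": 0,"grip": 1},
  {"tx": 0.05,"ty": 0,"tz": 0,"wx": 0,"wy": 0,"wz": 0,"grip": 1},
  {"tx": 0.05,"ty": 0,"tz": 0,"wx": 0,"wy": 0,"wz": 0,"grip": 1},
  {"tx": 0.05,"ty": 0,"tz": 0,"wx": 0,"wy": 0,"wz": 0,"grip": 1},
  {"tx": 0.05,"ty": 0,"tz": 0,"wx": 0,"wy": 0,"wz": 0,"grip": 1},
  {"tx": 0.05,"ty": 0,"tz": 0,"wx": 0,"wy": 0,"wz": 0,"grip": 1},
  {"tx": 0.025,"ty": 0,"tz": 0.015,"wx": 0,"wy": 0,"wz": 0,"grip": 1},
  {"tx": 0.025,"ty": 0,"tz": 0.015,"wx": 0,"wy": 0,"wz": 0,"grip": 1},
  {"tx": 0.025,"ty": 0,"tz": 0.015,"wx": 0,"wy": 0,"wz": 0,"grip": 1},
  {"tx": 0.02,"ty": 0,"tz": 0.02,"wx": 0,"wy": 0,"wz": 0,"grip": 1},
  {"tx": 0,"ty": 0,"tz": 0.02,"wx": 0,"wy": 0,"wz": 0,"grip": 1},
  {"tx": 0,"ty": 0,"tz": 0.02,"wx": 0,"wy": 0,"wz": 0,"grip": 1},
  {"tx": 0,"ty": 0,"tz": 0.02,"wx": 0,"wy": 0,"wz": 0,"grip": 1},
  {"tx": 0,"ty": 0,"tz": 0,"wx": 0,"wy": 0,"wz": 0,"grip": 1},
])

```text
time_s: 6.7
eef_pos: [0.4719, 0.2893, 0.0815]
orientation: [-180.0, -0.0, 90.0]
ft_force: [-0.6, 1.2, 2.2]
opening: 0.0004
grip_force: 0.6
```

Request:
drive_tool([
  {"tx": 0,"ty": 0,"tz": 0.012,"wx": 0,"wy": 0,"wz": 0,"grip": 1},
  {"tx": 0,"ty": 0,"tz": 0,"wx": 0,"wy": 0,"wz": 0,"grip": 1},
  {"tx": 0,"ty": 0,"tz": -0.1,"wx": 0,"wy": 0,"wz": 0,"grip": 1},
  {"tx": 0,"ty": 0,"tz": -0.15,"wx": 0,"wy": 0,"wz": 0,"grip": 1},
  {"tx": 0,"ty": 0,"tz": -0.15,"wx": 0,"wy": 0,"wz": 0,"grip": 1},
  {"tx": 0,"ty": 0,"tz": -0.15,"wx": 0,"wy": 0,"wz": 0,"grip": 1},
  {"tx": 0,"ty": 0,"tz": -0.1,"wx": 0,"wy": 0,"wz": 0,"grip": 1},
  {"tx": -0.117,"ty": -0.015,"tz": 0,"wx": 0,"wy": 0,"wz": 0,"grip": 1},
  {"tx": -0.117,"ty": -0.015,"tz": 0,"wx": 0,"wy": 0,"wz": 0,"grip": 1},
  {"tx": -0.117,"ty": -0.015,"tz": 0,"wx": 0,"wy": 0,"wz": 0,"grip": 1},
  {"tx": -0.117,"ty": -0.015,"tz": 0,"wx": 0,"wy": 0,"wz": 0,"grip": 1},
  {"tx": -0.117,"ty": -0.015,"tz": 0,"wx": 0,"wy": 0,"wz": 0,"grip": 1},
  {"tx": -0.117,"ty": -0.015,"tz": 0,"wx": 0,"wy": 0,"wz": 0,"grip": 1},
  {"tx": -0.117,"ty": -0.015,"tz": 0,"wx": 0,"wy": 0,"wz": 0,"grip": 1},
  {"tx": -0.117,"ty": -0.015,"tz": 0,"wx": 0,"wy": 0,"wz": 0,"grip": 1},
  {"tx": -0.117,"ty": -0.015,"tz": 0,"wx": 0,"wy": 0,"wz": 0,"grip": 1},
  {"tx": -0.117,"ty": -0.015,"tz": 0,"wx": 0,"wy": 0,"wz": 0,"grip": 1},
  {"tx": -0.117,"ty": -0.015,"tz": 0,"wx": 0,"wy": 0,"wz": 0,"grip": 1},
  {"tx": 0,"ty": 0,"tz": 0,"wx": 0,"wy": 0,"wz": 0,"grip": 1},
  {"tx": 0,"ty": 0,"tz": 0,"wx": 0,"wy": 0,"wz": 0,"grip": 1},
])

```text
time_s: 8.37
eef_pos: [0.4301, -0.0343, 0.2408]
orientation: [-180.0, 0.0, 89.7]
ft_force: [0.5, 0.0, -0.2]
opening: 0.0006
grip_force: 0.0
```

```bash
python3 - <<'E'
from h import *
from workcell import optics
c=optics.capture('wrist');i=c['color'][:,:,::-1]
print([proj(c,p).round() for p in([.4275,-.0084,.062],[.4254,-.042,.062],[.432,.0635,.062])])
cv2.imwrite('pics/w2.png',np.clip(255*(i/255.)**.6,0,255).astype('uint8'));pickle.dump(c,open('w2.pkl','wb'))
E
```

```text
[array([319., 155.]), array([317., 187.]), array([323.,  80.])]
```

View pics/w2.png

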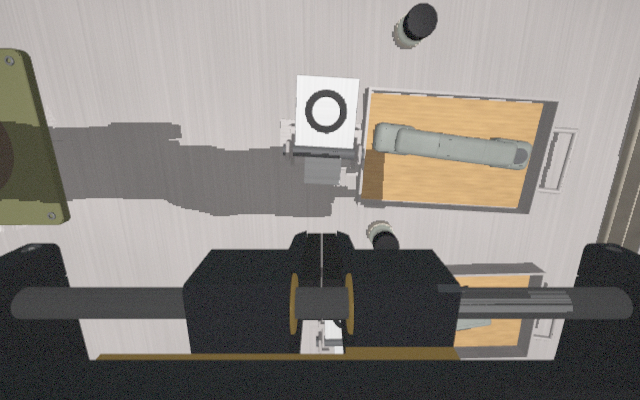

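The wrist view shows the handle pin at (325,152) and the tail end at (323,186). That puts the pin at about (0.434, −0.006), within a few mm of the plan. Next I press the tail, lift, and cross to the +y side.

Request:
drive_tool([
  {"tx": 0.008,"ty": 0.012,"tz": 0.1,"wx": 0,"wy": 0,"wz": 0,"grip": 1},
  {"tx": 0,"ty": 0,"tz": 0.12,"wx": 0,"wy": 0,"wz": 0,"grip": 1},
  {"tx": 0,"ty": 0,"tz": 0.12,"wx": 0,"wy": 0,"wz": 0,"grip": 1},
  {"tx": 0,"ty": 0,"tz": 0.1,"wx": 0,"wy": 0,"wz": 0,"grip": 1},
  {"tx": 0,"ty": 0,"tz": 0.06,"wx": 0,"wy": 0,"wz": 0,"grip": 1},
  {"tx": 0,"ty": 0,"tz": 0.05,"wx": 0,"wy": 0,"wz": 0,"grip": 1},
  {"tx": 0,"ty": 0,"tz": 0.05,"wx": 0,"wy": 0,"wz": 0,"grip": 1},
  {"tx": 0,"ty": 0,"tz": 0.03,"wx": 0,"wy": 0,"wz": 0,"grip": 1},
  {"tx": 0,"ty": 0,"tz": 0.03,"wx": 0,"wy": 0,"wz": 0,"grip": 1},
  {"tx": 0,"ty": 0,"tz": 0.03,"wx": 0,"wy": 0,"wz": 0,"grip": 1},
  {"tx": 0,"ty": 0,"tz": 0.03,"wx": 0,"wy": 0,"wz": 0,"grip": 1},
  {"tx": 0,"ty": 0,"tz": 0.03,"wx": 0,"wy": 0,"wz": 0,"grip": 1},
  {"tx": 0,"ty": 0,"tz": 0.03,"wx": 0,"wy": 0,"wz": 0,"grip": 1},
  {"tx": 0,"ty": 0,"tz": 0,"wx": 0,"wy": 0,"wz": 0,"grip": 1},
])

```text
time_s: 9.58
eef_pos: [0.4428, -0.0309, 0.0521]
orientation: [-179.2, -0.0, 90.0]
ft_force: [-0.4, -0.4, 0.2]
opening: 0.0005
grip_force: 0.2
```

Request:
drive_tool([
  {"tx": 0,"ty": 0,"tz": -0.05,"wx": 0,"wy": 0,"wz": 0,"grip": 1},
  {"tx": 0,"ty": 0,"tz": -0.1,"wx": 0,"wy": 0,"wz": 0,"grip": 1},
  {"tx": 0,"ty": 0,"tz": -0.15,"wx": 0,"wy": 0,"wz": 0,"grip": 1},
  {"tx": 0,"ty": 0,"tz": -0.15,"wx": 0,"wy": 0,"wz": 0,"grip": 1},
  {"tx": 0,"ty": 0,"tz": -0.15,"wx": 0,"wy": 0,"wz": 0,"grip": 1},
  {"tx": 0.05,"ty": 0,"tz": 0,"wx": 0,"wy": 0,"wz": 0,"grip": 1},
  {"tx": 0.13,"ty": 0,"tz": 0,"wx": 0,"wy": 0,"wz": 0,"grip": 1},
  {"tx": 0.13,"ty": 0,"tz": 0,"wx": 0,"wy": 0,"wz": 0,"grip": 1},
  {"tx": 0.13,"ty": 0,"tz": 0,"wx": 0,"wy": 0,"wz": 0,"grip": 1},
  {"tx": 0.03,"ty": 0,"tz": 0,"wx": 0,"wy": 0,"wz": 0,"grip": 1},
  {"tx": 0,"ty": 0,"tz": 0,"wx": 0,"wy": 0,"wz": 0,"grip": 1},
])

```text
time_s: 10.5
eef_pos: [0.444, 0.0898, 0.2031]
orientation: [-179.2, -0.2, 90.4]
ft_force: [-0.0, 0.4, 0.3]
opening: -0.0001
grip_force: 0.0
```

```bash
python3 - <<'E'
from h import *
from workcell import optics
c=optics.capture('scene');i=c['color'][100:260,220:460,::-1]
cv2.imwrite('pics/s2.png',cv2.resize(i,None,fx=3.3,fy=3.3,interpolation=cv2.INTER_CUBIC))
E
```

```text
(no output)
```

View pics/s2.png

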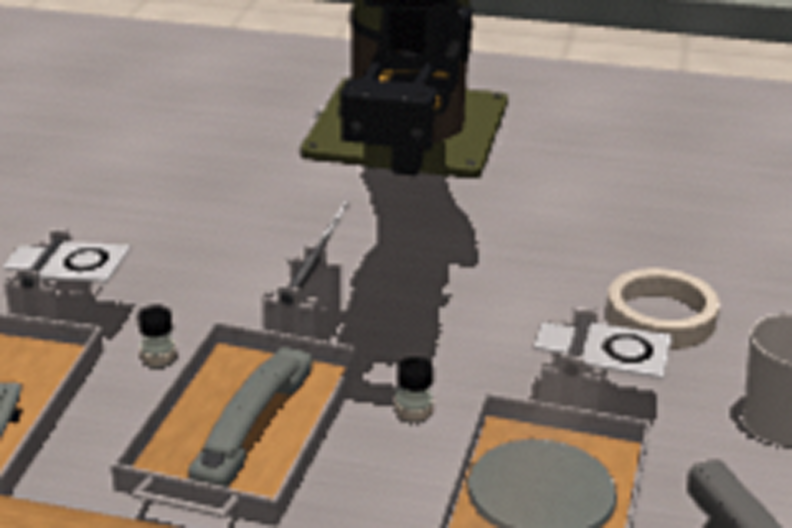

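The fuel flag lies flat showing the ring (crop (628,348)), and the handle flag stands about 55° up (crop (315,255)). Next I sweep it over to −y and press it flat.

Request:
drive_tool([
  {"tx": 0,"ty": 0,"tz": 0.12,"wx": 0,"wy": 0,"wz": 0,"grip": 1},
  {"tx": 0,"ty": 0,"tz": 0.12,"wx": 0,"wy": 0,"wz": 0,"grip": 1},
  {"tx": 0,"ty": 0,"tz": 0.11,"wx": 0,"wy": 0,"wz": 0,"grip": 1},
  {"tx": -0.06,"ty": 0,"tz": 0,"wx": 0,"wy": 0,"wz": 0,"grip": 1},
  {"tx": -0.06,"ty": 0,"tz": 0,"wx": 0,"wy": 0,"wz": 0,"grip": 1},
  {"tx": -0.06,"ty": 0,"tz": 0,"wx": 0,"wy": 0,"wz": 0,"grip": 1},
  {"tx": -0.05,"ty": 0,"tz": 0,"wx": 0,"wy": 0,"wz": 0,"grip": 1},
  {"tx": -0.05,"ty": 0,"tz": 0,"wx": 0,"wy": 0,"wz": 0,"grip": 1},
  {"tx": -0.05,"ty": 0,"tz": 0,"wx": 0,"wy": 0,"wz": 0,"grip": 1},
  {"tx": -0.05,"ty": 0,"tz": 0,"wx": 0,"wy": 0,"wz": 0,"grip": 1},
  {"tx": -0.05,"ty": 0,"tz": 0,"wx": 0,"wy": 0,"wz": 0,"grip": 1},
  {"tx": -0.03,"ty": 0,"tz": 0.015,"wx": 0,"wy": 0,"wz": 0,"grip": 1},
  {"tx": -0.03,"ty": 0,"tz": 0.015,"wx": 0,"wy": 0,"wz": 0,"grip": 1},
  {"tx": -0.03,"ty": 0,"tz": 0.015,"wx": 0,"wy": 0,"wz": 0,"grip": 1},
  {"tx": -0.03,"ty": 0,"tz": 0.02,"wx": 0,"wy": 0,"wz": 0,"grip": 1},
  {"tx": 0,"ty": 0,"tz": 0.02,"wx": 0,"wy": 0,"wz": 0,"grip": 1},
  {"tx": 0,"ty": 0,"tz": 0.02,"wx": 0,"wy": 0,"wz": 0,"grip": 1},
  {"tx": 0,"ty": 0,"tz": 0.02,"wx": 0,"wy": 0,"wz": 0,"grip": 1},
  {"tx": 0,"ty": 0,"tz": 0,"wx": 0,"wy": 0,"wz": 0,"grip": 1},
])

```text
time_s: 12.13
eef_pos: [0.4419, -0.0501, 0.0831]
orientation: [-179.1, -0.1, 90.1]
ft_force: [0.1, 0.3, -1.0]
opening: 0.0006
grip_force: 0.0
```

Now press about 6 mm more, then lift clear.

Request:
drive_tool([
  {"tx": 0,"ty": 0,"tz": 0.01,"wx": 0,"wy": 0,"wz": 0,"grip": 1},
  {"tx": 0,"ty": 0,"tz": 0.01,"wx": 0,"wy": 0,"wz": 0,"grip": 1},
  {"tx": 0,"ty": 0,"tz": 0.004,"wx": 0,"wy": 0,"wz": 0,"grip": 1},
  {"tx": 0,"ty": 0,"tz": 0,"wx": 0,"wy": 0,"wz": 0,"grip": 1},
])

```text
time_s: 12.47
eef_pos: [0.442, -0.0502, 0.0806]
orientation: [-179.3, -0.1, 90.1]
ft_force: [-3.0, 1.0, 33.5]
opening: 0.0002
grip_force: 16.8
```

Request:
drive_tool([
  {"tx": 0,"ty": 0,"tz": -0.1,"wx": 0,"wy": 0,"wz": 0,"grip": 1},
  {"tx": 0,"ty": 0,"tz": -0.15,"wx": 0,"wy": 0,"wz": 0,"grip": 1},
  {"tx": 0,"ty": 0,"tz": -0.15,"wx": 0,"wy": 0,"wz": 0,"grip": 1},
  {"tx": 0,"ty": 0,"tz": -0.15,"wx": 0,"wy": 0,"wz": 0,"grip": 1},
  {"tx": 0,"ty": 0,"tz": 0,"wx": 0,"wy": 0,"wz": 0,"grip": 1},
  {"tx": 0,"ty": 0,"tz": 0,"wx": 0,"wy": 0,"wz": 0,"grip": 1},
])

```text
time_s: 12.97
eef_pos: [0.4454, -0.0505, 0.2174]
orientation: [-179.4, -0.1, 90.1]
ft_force: [-0.6, -0.1, 0.2]
opening: 0.0006
grip_force: 0.0
```

```bash
python3 - <<'E'
from h import *
from workcell import optics
c=optics.capture('scene');i=c['color'][120:260,130:500,::-1]
cv2.imwrite('pics/s3.png',cv2.resize(i,None,fx=2.15,fy=2.15,interpolation=cv2.INTER_CUBIC))
E
```

```text
(no output)
```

View pics/s3.png

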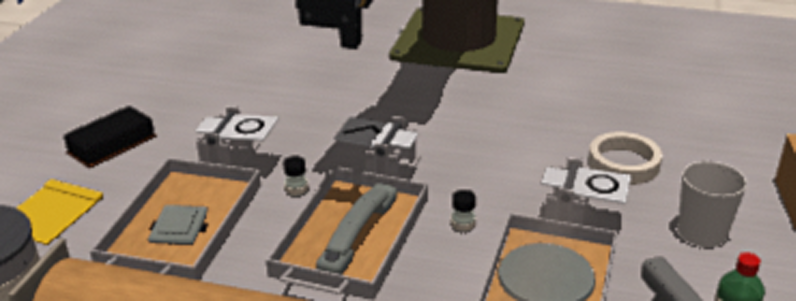

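The handle flag lies flat showing the tick (crop (365,130)): it took 33 N at the stop with the tip at 61.6 mm. The fuel (603,184) and tow (250,125) flags lie flat showing the ring. Nothing else looks moved.

```bash
python3 -c "
from workcell import order;print(order.hand_in())"
```

```text
the job is handed in; nothing more can be done
None
```

I handed the job in at about 13 s: in the last picture the door handle's flag lies flat showing the tick, the fuel flap's lies flat showing the ring, and the tow-eye cover's flag, the primed parts in view and the nearby bystanders look unmoved (hand-in returned no verdict).

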